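# Tip the kit carton into the blue frame and log it

### The arm

A 6-joint arm with a two-finger parallel gripper is mounted at the origin on the work surface. World frame = base frame: x ahead of the robot, y to its left, z up, the work surface at z = 0. Lengths are in mm, angles in degrees, forces in N, time in s.
With the tool pointing down it reaches from about 300 to 850 mm from the base axis. Payload 4.2 kg.
Tool frame: the origin (TCP) lies at the very end of the fingers, on their centre line; the grasp point (between the pads) lies 19 mm behind it; z points along the fingers, y is the line along which they close (so a half turn about z gives the same grasp; the last joint's range is limited). The gripper opens to 91 mm and grips with 3 to 60 N. Pads are 32 mm wide; open, the fingers measure 118 mm over their backs; the gripper's body (76 mm by 178 mm) begins 60 mm behind the grasp point.
Start: joints at [-71.104, 18.312, 89.639, -0, 72.044, -1.146], TCP at [197.062, -540.194, 213.976] pointing down, gripper open.
Joint ranges: [-177.97, 177.97], [-48.28, 115.42], [12.27, 149.76], [-77.06, 257.06], [2.81, 150.46], [-146.56, 146.56]. Speed limits (degrees/s): [147.25, 147.25, 180, 180, 180, 180].

### API

Orientations are given as [roll, pitch, yaw] about the fixed x, y, z axes, in that order (R = Rz(yaw) Ry(pitch) Rx(roll)).
In Python, from workcell import env, eoat, ik, capture gives the robot as it stands. Calls block until the motion is done:
- env.move_to(position, orientation): joint-space move of the TCP to a pose.
- env.servo_line(position, max_speed=150, rotation=None): straight line of the TCP; rotation=None keeps the orientation; max_speed is the mean speed in mm/s.
- env.goto_joints(angles): joint-space move.
- eoat.gripper_open() and eoat.close(): open the fingers fully, or close them until they stop; the grip force is fixed at half the most.
- env.pause(seconds).
- ik(position, orientation): joint angles nearest the present ones, or None.
- capture(name): name is "scene" or "top"; returns a dict with "frame" (384x512x3 uint8, blue, green, red), "intrinsics" (3x3 intrinsics, pixels), "k1" (the pictures are not rectified: a ray, as slopes to the right and down, at radius r is drawn at 1 + k1 r^2 times it, then the intrinsics apply), "origin" and "attitude" of the camera in the world. Camera axes: x right, y down, z forward; pixel columns grow to the right and rows downward; lengths in mm; the calibration is good to about 2 mm. A picture is of the moment at which its call begins. There is no depth.
A pose or a line that the arm cannot do raises env.MotionError and nothing moves.
- env.sign_off(): hands the job in; it is judged then, once.
Readings, each from a call of its own:
- env.current_time(): time.
- env.current_qpos(): joint angles.
- env.current_dq(): joint speeds.
- env.current_effort(): joint torques, N m.
- env.current_ee_pos(): TCP position.
- env.current_tcp_rot(): TCP orientation.
- env.current_contact_force(): force on the tool from outside, world axes, zero at the start.
- env.current_wrist_torque(): the same for the moment, N m.
- env.current_finger_gap(): opening from 0.0 (shut) to 1.0 (fully open).
- env.current_grip_force(): force on a finger pad.
Only numpy, scipy, OpenCV 4.12 (cv2) and the standard library are available. Lean on these libraries where they do the work, as an engineer would, in place of code of your own. Each camera call takes 0.05 s, during which the arm holds its last target. There are 200 camera calls.

### The job

Push the standing purple kit carton near its top so that it topples over and comes down flat inside the blue frame on the light grey check-in mat (not the orange one), wholly within the blue frame. Then press the green button on the white terminal all the way down to log it and let it come back up. Only push and press with the fingers: do not grip, lift or carry the carton or push hard on it, and leave everything else on the bench where it is.

Things in the scene. Friction and masses are not known exactly. Their poses are not given: they have to be found in the camera images.
- carton: purple carton, white labels, standing astride the line between the frames: 75 (its x) x 45 (its y) x 130 tall (its z), 0.13 to 0.25 kg. Its broad faces look along its +y and -y, towards the frames (either may face blue). Origin: centre of its underside. A gentle level push on a broad face about 110 up tips it over its far bottom edge; after about 40 of push it falls by itself
- carton_center (a point): centre of the carton, 65 above its underside when standing; axes as the carton's
- carton_corner_a (a point): point on the carton at its own x = -37.5, y = 0, z = 0 (mm): mid-thickness of the bottom end, at one narrow side
- carton_corner_b (a point): point on the carton at its own x = 37.5, y = 0, z = 0 (mm): mid-thickness of the bottom end, at one narrow side
- carton_corner_c (a point): point on the carton at its own x = -37.5, y = 0, z = 130 (mm): mid-thickness of the top end, at one narrow side
- carton_corner_d (a point): point on the carton at its own x = 37.5, y = 0, z = 130 (mm): mid-thickness of the top end, at one narrow side
- mat: fixed light grey mat, 175 (its x) x 430 (its y) x 3 thick, lying flat on the bench; the two frames are printed on it side by side along its y. Origin at the centre of its underside
- blue_frame: rectangle outlined in blue on the mat, inside 140 (its x) x 190 (its y), lines 5 wide. Origin at its centre on the mat's surface; its axes parallel to the mat's
- orange_frame: the same rectangle outlined in orange; origin at its centre. Blue and orange share the mat's middle, their centres 200 apart along the mat's y; which is on which side varies
- read_button (a joint): travel of the green button, m: 0 up, 0.006 fully down; a spring, 5 N fully down
- read_button_top (a point): centre of the top face of the green button (26 across), which is pressed straight down; it stands in a grey housing on a white fixed terminal 120 x 100 x 45 tall that stands to the left or the right of the mat
- tube_rack: fixed aluminium rack with capped tubes, 120 x 100, 96 tall to the caps, on the side of the mat away from the terminal; origin at the centre of its underside
- tube_1: bystander, loose, to be left alone: purple-capped glass sample tube, 95 long, 17 across, lying down. Origin at the centre of its underside
- specimen_cup: bystander, loose, to be left alone: clear specimen cup with red lid, 60 across, 70 tall. Origin at the centre of its underside
- spare_carton: bystander, loose, to be left alone: yellow carton, 75 x 45 x 110 tall, standing. Origin at the centre of its underside
- slide_box: bystander, loose, to be left alone: blue slide box, 75 x 100 x 35. Origin at the centre of its underside
- reagent: bystander, loose, to be left alone: white reagent bottle, 48 across, 95 tall, blue cap. Origin at the centre of its underside
Things that resemble listed ones, but are neither listed nor needed, are in the scene too. What is shaped like the part that bears read_button but red is not meant.

How it is judged:
By the outcome, as a careful person would: the job done as asked, in the order asked, and still so for the second after the job is handed in, with the robot touching nothing.
It also fails if it takes over 40 s, if anything falls off the work surface, if the arm or the gripper's body presses on something with over 40 N, if the wrist force passes 120 N, or if a joint passes its speed limit or range.

## Working session

There is one attempt and no reset: what is moved stays moved. The work goes in short steps, each a Python script; the robot and the scene stay as the last script left them, time stands still between calls to the robot, and variables do not carry over. Pictures are saved under pics/ and viewed, at most 10 in all, crops included, and the job is handed in when it is done.

```bash
mkdir -p pics; ls
python3 - <<'E'
from workcell import env,capture
import cv2,numpy as np,pickle
d={}
for n in("scene","top"):
    c=capture(n);d[n]=c;cv2.imwrite(f"pics/{n}0.png",c["frame"]);print(n,c["intrinsics"],c["k1"],c["origin"],c["attitude"])
pickle.dump(d,open("c0.pkl","wb"))
E
```

```text
pics
scene [[465.78375283   0.         266.16384023]
 [  0.         465.78375283 190.6007096 ]
 [  0.           0.           1.        ]] -0.07471596429739642 [1038.14149432  649.04548916 1225.81924068] [-1.42487136e+02  8.50616798e-02  1.40980793e+02]
top [[387.46792347   0.         253.62911488]
 [  0.         387.46792347 186.97527947]
 [  0.           0.           1.        ]] -0.035840604071796775 [ 261.77675679  -33.94501775 1404.3475149 ] [-1.70161464e+02 -6.22117964e-02 -9.14072069e+01]
```

View pics/top0.png

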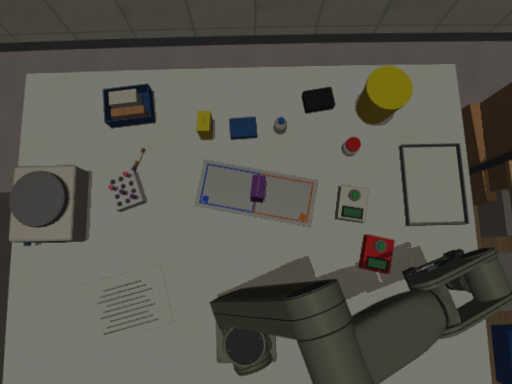

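View pics/scene0.png

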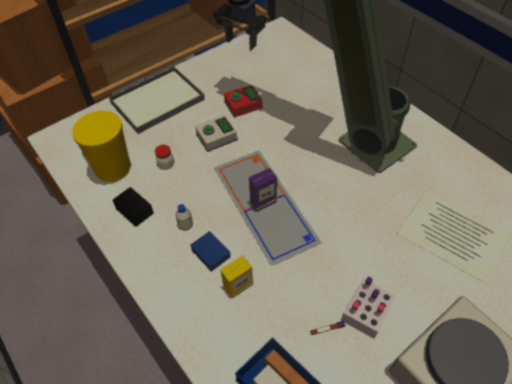

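Top view: the carton is at about (258,187), with the blue frame left of it (+y) and the orange one right. The green button on the white terminal is at about (354,195) and the red decoy at (381,246). Next I'll measure them.

```bash
cat > h.py <<'E'
import cv2,numpy as np
from scipy.spatial.transform import Rotation as Ro
def plane(c,px,z):
    K=np.array(c["intrinsics"]);u=cv2.undistortPoints(np.float64(px).reshape(-1,1,2),K,np.array([c["k1"],0,0,0.]))[:,0]
    d=np.c_[u,np.ones(len(u))]@Ro.from_euler("xyz",c["attitude"],degrees=True).as_matrix().T
    o=np.array(c["origin"]);return (o+d*((z-o[2])/d[:,2:]))[:,:2]
def mask(c,lo,hi,roi):
    m=cv2.inRange(cv2.cvtColor(c["frame"],cv2.COLOR_BGR2HSV),lo,hi);k=np.zeros_like(m);x0,y0,x1,y1=roi;k[y0:y1,x0:x1]=m[y0:y1,x0:x1];return k
def pts(m): return np.argwhere(m)[:,::-1].astype(float)
E
python3 - <<'E'
from h import *;import pickle
d=pickle.load(open("c0.pkl","rb"))
R={"top":dict(mat=(190,155,325,230),but=(335,180,372,210)),"scene":dict(mat=(210,145,325,265),but=(193,115,240,152))}
out=[]
for n in d:
    c=d[n];r=R[n]
    for nm,lo,hi,k,z in(("blue",(105,90,60),(124,255,255),"mat",3),("orange",(5,90,90),(20,255,255),"mat",3),("purple",(128,60,20),(160,255,255),"mat",133),("green",(60,80,30),(90,255,255),"but",60)):
        m=mask(c,lo,hi,r[k]);
        P=pts(m);w=plane(c,P,z).astype(np.float32)
        print(n,nm,len(P),P.min(0),P.max(0),cv2.minAreaRect(w)); 
        if nm=="purple":
            h=cv2.approxPolyDP(cv2.convexHull(P.astype(np.float32)),1.,True)[:,0];print(np.c_[h,plane(c,h,133),plane(c,h,3)].round())
        if nm=="green":
            N,_,st,ce=cv2.connectedComponentsWithStats(m);print(st[1:].tolist(),ce[1:].round(1).tolist())
    for k,s in(("mat",5),("but",7)):
        x0,y0,x1,y1=r[k];out.append(cv2.resize(c["frame"][y0:y1,x0:x1],None,fx=s*.55,fy=s*.55,interpolation=2))
W=800;H=600;im=np.zeros((H,W,3),np.uint8)
for o,(x,y) in zip(out,((0,0),(400,0),(0,230),(400,230))):
    o=o[:H-y,:W-x];im[y:y+len(o),x:x+o.shape[1]]=o
cv2.imwrite("pics/crop.png",im)
E
```

```text
scene blue 657 [210. 195.] [314. 264.] ((587.7886962890625, 32.931121826171875), (197.51576232910156, 320.1046142578125), 77.8993911743164)
scene orange 311 [219. 154.] [284. 210.] ((462.2315368652344, -148.26742553710938), (198.57347106933594, 153.52967834472656), 78.12140655517578)
scene purple 476 [244. 169.] [284. 211.] ((527.5581665039062, -25.5679931640625), (111.10136413574219, 139.7042694091797), 78.44929504394531)
[[ 269.  169.  452.  -63.  382. -148.]
 [ 275.  176.  455.  -30.  386. -111.]
 [ 284.  194.  478.   39.  412.  -33.]
 [ 244.  211.  607.   13.  556.  -62.]
 [ 249.  178.  521.  -74.  460. -160.]
 [ 264.  170.  466.  -70.  398. -155.]]
scene green 21 [205. 122.] [226. 129.] ((432.59979248046875, -386.9423828125), (26.945951461791992, 74.87371826171875), 60.817955017089844)
[[222, 122, 2, 2, 2], [226, 125, 1, 1, 1], [205, 126, 6, 4, 17], [225, 127, 1, 1, 1]] [[222.5, 122.5], [226.0, 125.0], [207.8, 127.5], [225.0, 127.0]]
top blue 229 [199. 164.] [259. 212.] ((505.19598388671875, 47.81647491455078), (198.92344665527344, 148.9601287841797), 77.96141815185547)
top orange 271 [253. 173.] [313. 222.] ((463.6329650878906, -149.13311767578125), (198.31936645507812, 149.88497924804688), 77.98702239990234)
top purple 333 [250. 175.] [265. 209.] ((465.0026550292969, -51.36077880859375), (43.36762237548828, 116.0078125), 81.6370620727539)
[[265. 176. 518. -80. 545. -84.]
 [262. 200. 438. -67. 456. -71.]
 [253. 209. 409. -37. 424. -37.]
 [250. 195. 455. -28. 475. -27.]
 [253. 175. 523. -40. 550. -40.]]
top green 71 [344. 191.] [359. 209.] ((440.2181701660156, -382.12274169921875), (52.70038604736328, 63.77772521972656), 88.540283203125)
[[352, 191, 7, 7, 42], [344, 207, 16, 3, 29]] [[354.9, 194.2], [349.8, 208.4]]
```

View pics/crop.png

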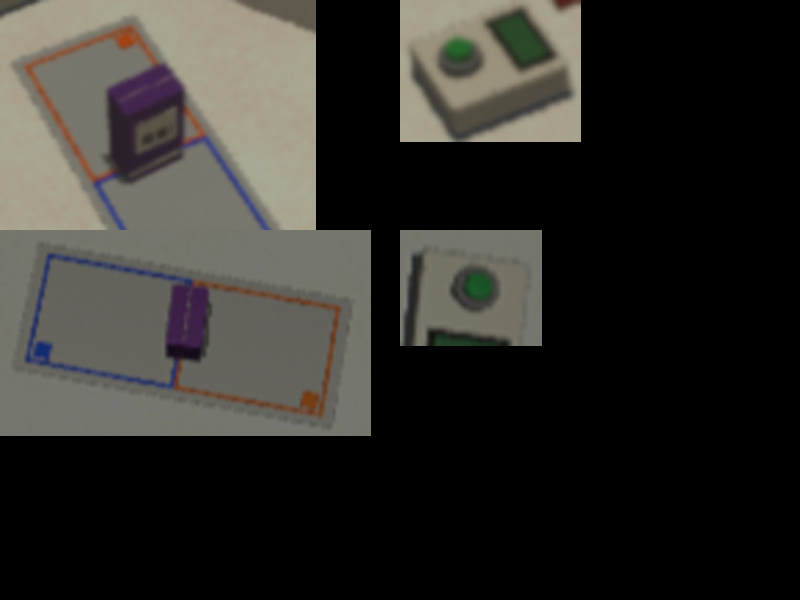

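Crops: the carton's top face is clearly visible in both views, and its purple mask takes in a little side face and shadow. The button shows at top px (354.9,194.2) and scene px (208,127.6). Now I'll refine the carton and triangulate the button height.

Run:
```python
from h import *;import pickle
from workcell import env,ik
d=pickle.load(open("c0.pkl","rb"));t,s=d["top"],d["scene"]
V=cv2.cvtColor(t["frame"],cv2.COLOR_BGR2HSV)
print(V[172:212,258].tolist())
print("scene top corners",plane(s,[(249.3,177.7),(270.7,169.4),(277.3,175.5),(256,185.7)],133).round(1).tolist())
print("top corners",plane(t,[(253.3,258.6-84),(266.4,176),(263.8,198.5),(251,197.5)],133).round(1).tolist())
for th in(60,70,80,90,100):
    m=mask(t,(128,60,th),(160,255,255),(240,165,275,220));print(th,m.sum()//255,cv2.minAreaRect(plane(t,pts(m),133).astype(np.float32)))
for z in(45,50,55,60,65,70):print(z,plane(t,[(354.9,194.2)],z).round(1),plane(s,[(208.1,127.6)],z).round(1))
print(env.current_tcp_rot(),env.current_time(),env.current_contact_force())
for z,h in((133,.1),):
  for y in range(-180,181,15):
    q=ik([475,-120,200],[180,0,y]); 
    if q is not None:print(y,np.round(q))
```

```text
[[116, 54, 95], [113, 163, 97], [114, 127, 88], [133, 95, 75], [142, 127, 70], [143, 110, 72], [144, 91, 76], [144, 89, 69], [145, 79, 71], [147, 57, 80], [150, 39, 78], [148, 53, 67], [145, 84, 70], [146, 89, 77], [145, 97, 76], [142, 115, 73], [142, 122, 73], [143, 112, 73], [144, 101, 71], [142, 113, 70], [143, 122, 69], [143, 122, 71], [142, 126, 73], [142, 138, 72], [142, 142, 72], [143, 150, 56], [143, 148, 31], [138, 142, 27], [141, 141, 29], [145, 45, 34], [24, 16, 78], [23, 20, 101], [26, 20, 102], [26, 18, 101], [30, 18, 101], [25, 15, 100], [26, 18, 101], [30, 15, 100], [34, 18, 101], [22, 28, 102]]
scene top corners [[519.8, -74.1], [448.8, -58.7], [448.6, -27.3], [523.1, -37.2]]
top corners [[524.2, -40.7], [518.4, -84.4], [442.6, -73.5], [447.0, -31.2]]
60 272 ((465.0411376953125, -50.99281311035156), (43.09856033325195, 116.0401840209961), 81.31304931640625)
70 222 ((465.12274169921875, -50.23359298706055), (42.997222900390625, 116.11591339111328), 80.32667541503906)
80 8 ((480.6861267089844, -43.43191909790039), (36.49014663696289, 98.23308563232422), 66.57263946533203)Traceback (most recent call last):
  File "<stdin>", line 9, in <module>
  File "h.py", line 4, in plane
    K=np.array(c["intrinsics"]);u=cv2.undistortPoints(np.float64(px).reshape(-1,1,2),K,np.array([c["k1"],0,0,0.]))[:,0]
                                  ~~~~~~~~~~~~~~~~~~~^^^^^^^^^^^^^^^^^^^^^^^^^^^^^^^^^^^^^^^^^^^^^^^^^^^^^^^^^^^^^
cv2.error: OpenCV(4.12.0) /io/opencv/modules/calib3d/src/undistort.dispatch.cpp:347: error: (-215:Assertion failed) CV_IS_MAT(_src) && CV_IS_MAT(_dst) && (_src->rows == 1 || _src->cols == 1) && (_dst->rows == 1 || _dst->cols == 1) && _src->cols + _src->rows - 1 == _dst->rows + _dst->cols - 1 && (CV_MAT_TYPE(_src->type) == CV_32FC2 || CV_MAT_TYPE(_src->type) == CV_64FC2) && (CV_MAT_TYPE(_dst->type) == CV_32FC2 || CV_MAT_TYPE(_dst->type) == CV_64FC2) in function 'cvUndistortPointsInternal'
```

Run:
```python
from h import *;import pickle
from workcell import env,ik
d=pickle.load(open("c0.pkl","rb"));t,s=d["top"],d["scene"]
m=mask(t,(128,35,48),(160,255,255),(246,170,270,201));m=cv2.morphologyEx(m,cv2.MORPH_OPEN,np.ones((3,3)))
print(m.sum()//255,cv2.minAreaRect(plane(t,pts(m),133).astype(np.float32)),plane(t,[pts(m).mean(0)],133))
for z in(45,50,55,60,65,70):print(z,plane(t,[(354.9,194.2)],z).round(1),plane(s,[(208.1,127.6)],z).round(1))
print(env.current_tcp_rot(),env.current_time(),env.current_contact_force())
for y in range(-180,180,15):
    q=ik([475,-120,200],[180,0,y]); 
    if q is not None:print(y,np.round(q))
```

```text
300 ((485.64935302734375, -54.096832275390625), (44.87199401855469, 74.35881042480469), 81.18248748779297) [[485.26723888 -54.02760559]]
45 [[ 462.5 -400.9]] [[ 451.1 -408.1]]
50 [[ 461.8 -399.5]] [[ 453.6 -403.6]]
55 [[ 461.1 -398.2]] [[ 456.1 -399.1]]
60 [[ 460.3 -396.8]] [[ 458.6 -394.6]]
65 [[ 459.6 -395.5]] [[ 461.1 -390.2]]
70 [[ 458.8 -394.1]] [[ 463.6 -385.7]]
[-1.79907655e+02 -2.23358036e-03  2.00438545e+01] 0.1 [0.68503352 0.5752247  0.08509841]
-180 [ -16.   11.  102.    0.   67. -106.]
-165 [ -16.   11.  102.    0.   67. -121.]
-150 [ -16.   11.  102.    0.   67. -136.]
-60 [-16.  11. 102.  -0.  67. 134.]
-45 [-16.  11. 102.  -0.  67. 119.]
-30 [-16.  11. 102.  -0.  67. 104.]
-15 [-16.  11. 102.  -0.  67.  89.]
0 [-16.  11. 102.  -0.  67.  74.]
15 [-16.  11. 102.  -0.  67.  59.]
30 [-16.  11. 102.  -0.  67.  44.]
45 [-16.  11. 102.  -0.  67.  29.]
60 [-16.  11. 102.  -0.  67.  14.]
75 [-16.  11. 102.  -0.  67.  -1.]
90 [-16.  11. 102.   0.  67. -16.]
105 [-16.  11. 102.   0.  67. -31.]
120 [-16.  11. 102.   0.  67. -46.]
135 [-16.  11. 102.   0.  67. -61.]
150 [-16.  11. 102.   0.  67. -76.]
165 [-16.  11. 102.   0.  67. -91.]
```

Run:
```python
from h import *;import pickle
from workcell import env,ik,eoat,capture
a=np.radians(81.2);u=np.array([np.cos(a),np.sin(a),0]);c=np.array([485.5,-54,113.])
eoat.close()
p=lambda s,z=0:(c+u*s+[0,0,z]).tolist()
env.move_to(p(-85,90),[180,0,81.2]);env.servo_line(p(-85),150)
f0=np.array(env.current_contact_force())
env.servo_line(p(-46),80)
for s in np.arange(-43,8,3.):
    env.servo_line(p(s),35)
    f=(np.array(env.current_contact_force())-f0)@u;print(s,f.round(2),end=' | ')
    if f<-12: break
print(env.current_time())
env.servo_line(p(-45),80);env.servo_line(p(-60,90),150)
for n in("top","scene"):
    k=capture(n);pickle.dump(k,open(n+"1.pkl","wb"))
    roi=(180,140,330,240) if n=="top" else (200,140,330,270)
    x0,y0,x1,y1=roi;cv2.imwrite(f"pics/{n}1.png",cv2.resize(k["frame"][y0:y1,x0:x1],None,fx=4,fy=4))
print(env.current_time())
```

```text
-43.0 0.23 | -40.0 -0.84 | -37.0 0.3 | -34.0 -0.79 | -31.0 -1.49 | -28.0 -1.11 | -25.0 -0.45 | -22.0 0.4 | -19.0 0.38 | -16.0 -0.67 | -13.0 -0.67 | -10.0 -0.6 | -7.0 -0.28 | -4.0 -0.18 | -1.0 -0.84 | 2.0 -0.85 | 5.0 0.34 | 8.875
10.5083
```

View pics/scene1.png

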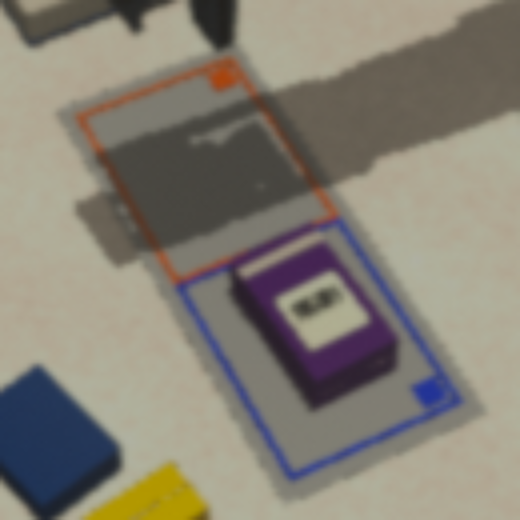

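View pics/top1.png

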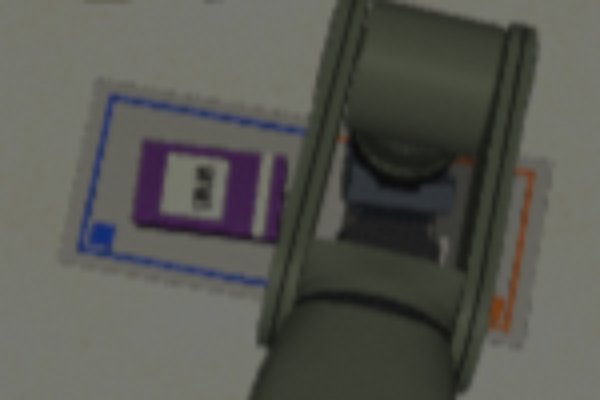

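The carton lies flat in the blue frame: in the scene crop its back top edge runs at about (237,265)–(325,232), near the blue/orange line. I'll move over the button, which clears the view, and measure the margin.

Run:
```python
from h import *;import pickle
from workcell import env,capture
env.move_to([459.5,-396,110],[180,0,78])
k=capture("top");k2=capture("scene")
m=mask(k,(125,35,45),(160,255,255),(190,150,275,220))
m=cv2.morphologyEx(m,cv2.MORPH_CLOSE,np.ones((7,7)));m=cv2.morphologyEx(m,cv2.MORPH_OPEN,np.ones((3,3)))
r=cv2.minAreaRect(plane(k,pts(m),48).astype(np.float32));B=cv2.boxPoints(r);print(r)
a=np.radians(78);y=np.array([np.cos(a),np.sin(a)]);x=np.array([y[1],-y[0]]);o=np.array([505,47.8])
print(np.c_[(B-o)@x,(B-o)@y].round(1),"limits 70,95")
A=cv2.resize(k["frame"][150:225,190:330],None,fx=5,fy=5);C=cv2.resize(k2["frame"][190:260,230:330],None,fx=4,fy=4)
im=np.zeros((600,700,3),np.uint8);x0=A[:300];im[:300,:700]=x0;im[310:590,:400]=C;cv2.imwrite("pics/m2.png",im)
print(env.current_time(),env.current_ee_pos())
```

```text
((495.82275390625, 24.70703887939453), (153.76181030273438, 77.7366714477539), 81.34456634521484)
[[ -38.5 -103.5]
 [  39.1  -99. ]
 [  30.1   54.5]
 [ -47.5   50. ]] limits 70,95
11.75 [ 460.3145209  -394.81186961  110.82610362]
```

View pics/m2.png

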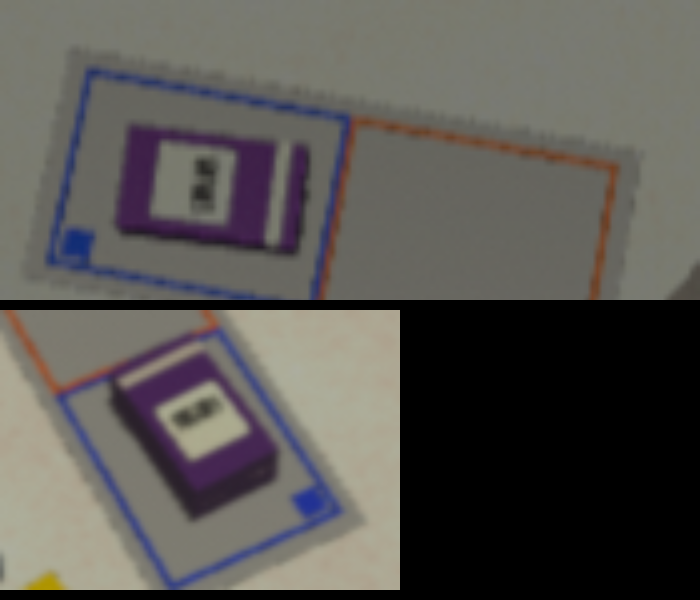

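The carton lies wholly inside the blue frame: its near end (crop x≈305) is about 15 mm clear of the line at x≈335, and the other sides have more. The length in the mask ran long only because it merged with the frame line. Now I'll press the button.

Run:
```python
from h import *
from workcell import env,capture
b=[459.5,-396]
env.servo_line(b+[72],60);env.pause(.3)
f0=np.mean([env.current_contact_force() for _ in range(5)],0)
for z in np.arange(70,46,-1.):
    env.servo_line(b+[float(z)],15);env.pause(.1)
    f=env.current_contact_force()[2]-f0[2];print(z,round(env.current_ee_pos()[2],1),round(f,1),end=' | ')
    if f>14: break
env.pause(.3);print(env.current_contact_force()-f0)
env.servo_line(b+[120],60);env.pause(.3);print(env.current_time())
env.servo_line([380,-500,200],150)
k=capture("top");cv2.imwrite("pics/end.png",k["frame"]);print(env.current_time())
```

```text
70.0 69.9 1.2 | 69.0 69.0 0.9 | 68.0 68.0 1.2 | 67.0 67.2 1.8 | 66.0 66.1 2.9 | 65.0 65.1 3.2 | 64.0 64.1 3.4 | 63.0 63.1 5.0 | 62.0 62.1 5.0 | 61.0 61.3 5.4 | 60.0 61.2 11.4 | 59.0 61.1 15.8 | [-2.62269504  1.38828994 16.34840761]
18.8333
20.0583
```

View pics/end.png

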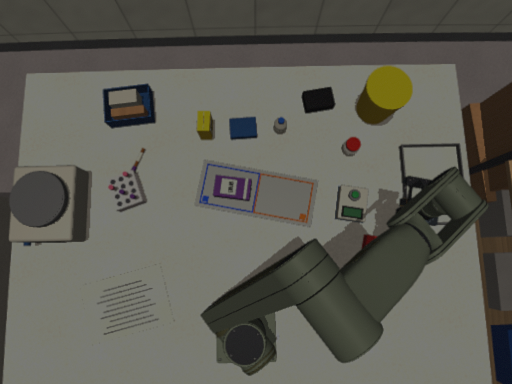

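The button travelled about 6 mm (67.2 to 61.2) to a hard stop at 16 N and was then released. The last picture shows the carton at about (232,187) inside the blue frame, and the other objects where they were.

```bash
python3 -c "
from workcell import env
print(env.sign_off(),env.current_time())"
```

```text
the job is handed in; nothing more can be done
the job is handed in; nothing more can be done
```

The carton toppled flat, wholly inside the blue frame; the green button was then pressed fully and released, and the job was handed in at about 20 s.

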